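Look into the wide lever caddy and let its lid down softly

ROBOT

A 6-joint arm with a two-finger parallel gripper is mounted at the origin on the work surface. World frame = base frame: x ahead of the robot, y to its left, z up, the work surface at z = 0. Lengths are in m, angles in rad, forces in N, time in s.
With the tool pointing down it reaches from about 0.375 to 0.9 m from the base axis. Payload 3.1 kg.
Tool frame: the origin (TCP) lies midway between the tips of the shut fingers; the grasp point (between the pads) lies robot.grip_point_offset behind it (robot.grip_point_offset is the distance from the TCP to the grasp point, in m); z points along the fingers, y is the direction in which the jaws open and shut (so a half turn about z gives the same grasp; the last joint's range is limited). The gripper opens to 87 mm and grips with 3 to 60 N. Pads are 19 mm wide; open, the fingers measure 117 mm over their backs; the gripper's body (75 mm by 190 mm) begins 51 mm behind the grasp point.
Start: joints at [0.946, 0.527, 1.433, -0, 1.181, -0.178], TCP at [0.27, 0.564, 0.223] pointing down, gripper open.
Joint ranges: [-3.08, 3.08], [-0.75, 2.2], [0.22, 2.44], [-1.43, 4.57], [0, 2.65], [-2.85, 2.85]. Speed limits (rad/s): [2.79, 2.79, 3.14, 3.14, 3.14, 3.14].

INTERFACE

Orientations are given as a unit quaternion [x, y, z, w].
In Python, from rig import robot, cams, hand_in gives the robot as it stands. The module is installed in compiled form; this text tells all that it offers.
- The arm moves only by the tool send_rows, never from a script. Its argument "steps" is one flat list of numbers, 5 for each row, row after row: the finger opening in m, from 0 to 0.087, then the shift along the tool's x, y, z in m, then the turn about the tool's z in rad. A call has 1 to 8 rows; each row is the pose to reach, as a shift and turn from the pose measured when the call began, along the tool's axes at that moment; what a row does not reach only later rows make up. A row lasts 1/8 s, in which the tool goes at most 62.5 mm and 10.7 degrees, less where a joint would pass 70% of its speed; a pose out of reach is approached as far as the arm can. A call with a gripper value outside its range is refused whole. The fingers move at their own pace and stop on an object; "force" is the grip in N (left out, the last holds). Time passes only in rows, so rows that repeat a pose let the fingers close. It gives the time, the measured TCP pose, the force and the opening at its end, in the units of the state.
- robot.get_obs(): the state, without advancing time (a new reading comes with each control period).
- cams.camera(name): name is "side" or "top"; returns a dict with "color" (384x512x3 uint8, red, green, blue), "range_z" (384x512 float32, m along the optical axis (not along the pixel's ray), 0 where there is no reading), "intrinsics" (3x3 intrinsics, pixels), "extrinsics" (4x4, takes a point from camera to world coordinates). Camera axes: x right, y down, z forward; pixel columns grow to the right and rows downward; lengths in m; the calibration is good to about 2 mm. A picture is of the moment at which its call begins.
- hand_in(): hands the job in, once; it reports no verdict.
The state is a dict: "time": time; "q": joint angles; "joint_velocities": joint speeds; "joint_torque": joint torques, N m; "position": TCP position; "tool_rot": TCP orientation; "ft_force": force on the tool from outside, world axes, zero at the start; "moment": the same for the moment, N m; "grip_width": finger opening in m.
Only numpy, scipy, OpenCV 4.12 (cv2) and the standard library are available. Lean on these libraries where they do the work, as an engineer would, in place of code of your own. Each camera call takes 0.05 s, during which the arm holds its last target.

TASK

Two lidded steel caddies with front press levers stand on the sill, one wide and one narrow. With the fingertips press the wide caddy's lever right down so that its lid stands fully open, keep it open for a good two seconds so I can look over the contents, then let the lever come up slowly so the lid closes gently without slamming. Work the lid by its lever only, and leave the narrow caddy and everything else on the sill where they are.

Things in the scene. Friction and masses are not known exactly. Their poses are not given: they have to be found in the camera images.
- wide_caddy: the wide caddy: fixed open steel box 160 mm wide (its y), 180 deep (its x), 125 high, with a flat steel lid and a press lever on its front. Origin: centre of its underside; its x axis points from the front (lever side) to the back, z up
- wide_lid: the wide caddy's lid, a steel plate 188 x 166 x 8 mm. Origin at the middle of its underside (126 mm above the sill when shut); its z axis is vertical when shut. Its hinge line is the caddy's back top edge, 92 mm behind its middle. It swings up and back, 1.2 rad fully open, when the lever is pressed
- wide_lever (a joint): lever of the wide caddy: 0 up (lid shut), 0.36 rad fully pressed against its stop (lid fully open, 1.2 rad); the lid angle is 3.33 times this. Spring and lid weight push it back up: pressing takes about 4 to 8 N on the paddle at all heights, and it flies up and the lid slams if let go. The lid shuts gently if the paddle is let up at no more than 30 mm/s until it has stopped rising
- wide_pad (a point): middle of the upper face of the black press paddle at the free end of the wide caddy's lever, 203 mm in front of the caddy's middle and about 80 mm above the sill with the lid shut. The paddle is 45 mm long (front to back), 60 mm wide, 7 mm thick, slopes 0.18 rad up toward its free end at rest, and goes down 36 mm to its stop, sloping 0.18 rad the other way there. The arm behind it is 16 mm wide and reaches a pivot 98 mm behind the paddle's middle, at the caddy's front
- narrow_caddy: the narrow caddy: fixed open steel box 90 mm wide (its y), 180 deep (its x), 125 high, with a flat steel lid and a press lever on its front. Origin: centre of its underside; its x axis points from the front (lever side) to the back, z up
- narrow_lid: the narrow caddy's lid, a steel plate 188 x 96 x 8 mm. Origin at the middle of its underside (126 mm above the sill when shut); its z axis is vertical when shut. Its hinge line is the caddy's back top edge, 92 mm behind its middle. It swings up and back, 1.2 rad fully open, when the lever is pressed
- narrow_lever (a joint): lever of the narrow caddy: 0 up (lid shut), 0.36 rad fully pressed against its stop (lid fully open, 1.2 rad); the lid angle is 3.33 times this. Spring and lid weight push it back up: pressing takes about 4 to 8 N on the paddle at all heights, and it flies up and the lid slams if let go. The lid shuts gently if the paddle is let up at no more than 30 mm/s until it has stopped rising
- narrow_pad (a point): middle of the upper face of the black press paddle at the free end of the narrow caddy's lever, 203 mm in front of the caddy's middle and about 80 mm above the sill with the lid shut. The paddle is 45 mm long (front to back), 60 mm wide, 7 mm thick, slopes 0.18 rad up toward its free end at rest, and goes down 36 mm to its stop, sloping 0.18 rad the other way there. The arm behind it is 16 mm wide and reaches a pivot 98 mm behind the paddle's middle, at the caddy's front
- spoon_rest: loose low round steel spoon rest, 84 mm across, 14 high, with a flat tongue 105 mm to its -x; origin centre of underside
- pill_box: loose round orange pill box with a ridge on its turning lid, 68 mm across, 39 high; origin centre of underside
- jar: loose glass jar, 64 mm across, 95 high; origin centre of underside
- mug: loose white mug on the bamboo tray, 76 mm across, 85 high; origin centre of underside
- plant_pot: loose terracotta pot, 104 mm across, 95 high; origin centre of underside

How it is judged:
On the way, in this order (a step that is already met when the one before it is completed fails the run):
1. the wide caddy's lid stands open (over 1.05 of its 1.2 rad) and is kept so for 1.8 s by the fingers on the lever (angle between wide_lid's own z axis and vertical above 1.05 rad and value of joint wide_lever above 0.31 rad and contact force between the fingers and wide_caddy above 1 N), for 1.8 s.
2. the wide caddy's lid is shut again and still (angle between wide_lid's own z axis and vertical below 0.04 rad and angular speed of wide_lid below 0.1 rad/s), for 0.2 s.
At the end, for the whole second after the job is handed in: The wide caddy's lid was held open (over 1.05 rad) for 1.8 s, came down with the lever never rising faster than 0.75 rad/s (2.5 rad/s at the lid), and is shut (under 0.04 rad) and still; the narrow caddy is shut and untouched at its lever; no loose bystander has moved 20 mm (all of step 2 and value of joint each of wide_lever, narrow_lever below 0.012 rad and angle between narrow_lid's own z axis and vertical below 0.04 rad and distance of each of spoon_rest, pill_box, jar, mug, plant_pot from where it was at the start of the episode below 0.02 m).
It fails at once if the wide caddy's lid slams: lever rising faster than 0.75 rad/s (about 75 mm/s at the paddle) (velocity of joint wide_lever below -0.75 rad/s).
It fails at once if the robot pushes on a lid itself instead of its lever (contact force between any of the fingers, the arm and wide_lid above 1 N or contact force between any of the fingers, the arm and narrow_lid above 1 N).
It fails at once if the narrow caddy's lever is pressed (value of joint narrow_lever above 0.04 rad).
It fails at once if a loose thing on the sill is pushed, lifted or carried 20 mm or more (distance of any of spoon_rest, pill_box, jar, mug, plant_pot from where it was at the start of the episode above 0.02 m).
It also fails if it takes over 43 s, if anything falls off the work surface, if the arm or the gripper's body presses on something with over 40 N, if the wrist force passes 120 N, or if a joint passes its speed limit or range.

## Working session

There is one attempt and no reset: what is moved stays moved. The work goes in short steps, Python scripts to look and compute and a tool call to move; the robot and the scene stay as the last step left them, time stands still between calls to the robot, and variables do not carry over. Pictures are saved under pics/ and viewed, and the job is handed in when it is done.

Besides the shell and the picture viewer there is one more tool, called after ">>>" as name(argument=value, ...) on one line, values as JSON. send_rows: Moves the arm, as the interface text tells. Its arguments: {"type":"object","properties":{"steps":{"type":"array","items":{"type":"number"}},"force":{"type":"number"}},"required":["steps"]}

```bash
mkdir -p pics; cat > h.py <<'E'
import numpy as np,cv2
from rig import robot,cams,hand_in
def snap(n,f):
    c=cams.camera(n); cv2.imwrite('pics/'+f,c['color'][:,:,::-1]); 
    d=c['range_z'];K=c['intrinsics'];T=c['extrinsics']
    v,u=np.mgrid[:d.shape[0],:d.shape[1]]
    P=np.stack([(u-K[0,2])*d/K[0,0],(v-K[1,2])*d/K[1,1],d],-1)@T[:3,:3].T+T[:3,3]
    P[d==0]=np.nan
    np.savez('pics/'+f+'.npz',P=P,c=c['color'],K=K,T=T)
    return c,P
E
python3 - <<'E'
from h import *
snap('top','t0.png');snap('side','s0.png')
o=robot.get_obs();print(o,robot.grip_point_offset)
E
```

```text
{'time': 0.1, 'q': array([ 9.45502683e-01,  5.28388039e-01,  1.43376642e+00, -1.61721025e-05,
        1.18144906e+00, -1.78511410e-01]), 'joint_velocities': array([ 0.0003969 , -0.00367953, -0.00474567,  0.00028562,  0.00048324,
        0.00012002]), 'joint_torque': array([-2.89748396e-04, -4.40984881e+01, -1.77150714e+01,  6.35026046e-02,
        5.34002529e-02, -4.68361009e-05]), 'position': array([0.2696258 , 0.56310567, 0.22166287]), 'tool_rot': array([ 2.21534632e-01,  9.75151986e-01, -9.28244125e-04, -3.86413484e-04]), 'ft_force': array([ 0.39828151,  0.28646396, -0.9017091 ]), 'moment': array([-0.03014783, -0.03104981,  0.0010633 ]), 'grip_width': 0.08674384506642495} 0.0187
```

View pics/t0.png

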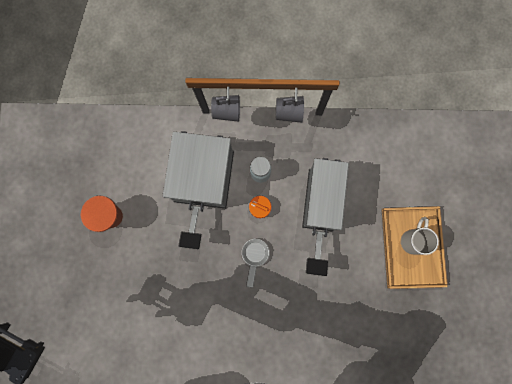

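View pics/s0.png

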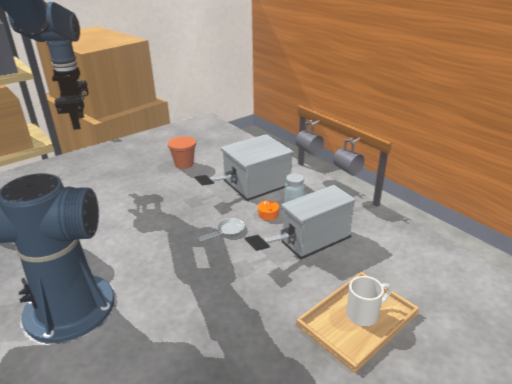

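The top view shows the wide caddy at about (198,170), its black paddle at (190,240), and the narrow caddy's paddle at (317,267). The spoon rest is at (255,252), and the pot at (99,213).

```bash
python3 - <<'E'
from h import *
z=np.load('pics/t0.png.npz');P=z['P'];c=z['c'].astype(int)
def rep(n,m):
    q=P[m];q=q[~np.isnan(q[:,0])];print(n,len(q),np.round(np.median(q,0),4),np.round(q.min(0),3),np.round(q.max(0),3));return q
dark=c.max(2)<45
for n,(a,b,x,y) in dict(wp=(225,255,175,205),np_=(255,280,300,335)).items():
    m=np.zeros_like(dark);m[a:b,x:y]=1;m&=dark&(P[:,:,2]>.06)
    q=rep(n,m);print(cv2.minAreaRect(q[:,:2].astype(np.float32)), q.mean(0))
    A=np.c_[q[:,:2]-q.mean(0)[:2],np.ones(len(q))];print(np.linalg.lstsq(A,q[:,2],rcond=None)[0])
for n,(a,b,x,y) in dict(wl=(120,220,150,245),nl=(150,240,295,360)).items():
    m=np.zeros_like(dark);m[a:b,x:y]=1;m&=(abs(P[:,:,2]-.134)<.006)
    q=rep(n,m);r=cv2.minAreaRect((q[:,:2]*1000).astype(np.float32));print(r)
for n,(a,b,x,y) in dict(spoon=(235,290,235,280),pill=(190,225,245,275),jar=(150,185,245,275),pot=(190,240,75,125)).items():
    m=np.zeros_like(dark);m[a:b,x:y]=1;m&=P[:,:,2]>.008;rep(n,m)
E
```

```text
wp 287 [0.5144 0.1972 0.0814] [0.492 0.169 0.075] [0.537 0.227 0.09 ]
((0.5141234397888184, 0.19747279584407806), (0.056820955127477646, 0.04169807955622673), 84.94255828857422) [0.51401013 0.19687918 0.08135672]
[-0.15830024  0.01654081  0.08135672]
np_ 305 [ 0.4472 -0.1652  0.0817] [ 0.425 -0.195  0.074] [ 0.469 -0.134  0.089]
((0.4474170506000519, -0.16507066786289215), (0.05760624259710312, 0.04140961542725563), 83.61637878417969) [ 0.44735976 -0.16492221  0.08149985]
[-0.17655777  0.02526969  0.08149985]
wl 3944 [0.7153 0.1774 0.1347] [0.616 0.065 0.128] [0.855 0.267 0.14 ]
((742.310546875, 168.00770568847656), (180.7582550048828, 242.17010498046875), 83.9571533203125)
nl 2389 [ 0.6482 -0.1851  0.1349] [ 0.552 -0.244  0.129] [ 0.75 -0.13  0.14]
((652.212890625, -186.41009521484375), (96.29210662841797, 193.6954345703125), 83.84426879882812)
spoon 296 [0.4752 0.0181 0.0111] [ 0.384 -0.028  0.008] [0.53  0.051 0.022]
pill 390 [0.6218 0.0015 0.033 ] [ 0.589 -0.031  0.009] [0.654 0.033 0.046]
jar 434 [0.7228 0.001  0.0944] [ 0.701 -0.029  0.009] [0.776 0.043 0.102]
pot 1144 [0.5835 0.4549 0.0952] [0.517 0.408 0.008] [0.635 0.512 0.101]
```

>>> send_rows(steps=[0, -0.05, -0.03, 0, 0, 0, -0.1, -0.06, 0.01, -0.1, 0, -0.15, -0.09, 0.02, -0.2, 0, -0.2, -0.12, 0.03, -0.3, 0, -0.25, -0.15, 0.04, -0.35, 0, -0.3, -0.18, 0.05, -0.35, 0, -0.35, -0.21, 0.06, -0.35, 0, -0.378, -0.225, 0.06, -0.35], force=20)

```text
time: 1.1
position: [0.514, 0.194, 0.1608]
tool_rot: [0.05, 0.999, -0.001, -0.001]
ft_force: [1.2, -0.5, 0.2]
grip_width: 0.0152
```

>>> send_rows(steps=[0, 0, 0, 0, 0, 0, 0, 0, 0, 0])

```text
time: 1.35
position: [0.5131, 0.1943, 0.1605]
tool_rot: [0.05, 0.999, -0.001, -0.002]
ft_force: [-0.1, 0.3, -0.3]
grip_width: 0.0016
```

```bash
cat > w.py <<'E'
from h import *
from scipy.spatial.transform import Rotation as R
o=robot.get_obs();r=R.from_quat(o['tool_rot']);print(o['time'],np.round(o['position'],4),np.round(r.as_matrix(),3).tolist(),np.round(o['ft_force'],1),o['grip_width'])
print('shift in tool to above pad', np.round(r.inv().apply(np.array([.514,.197,.09])-o['position']),4))
E
python3 w.py
```

```text
1.35 [0.5131 0.1943 0.1605] [[-0.995, 0.1, -0.005], [0.1, 0.995, -0.002], [0.005, -0.002, -1.0]] [-0.1  0.3 -0.3] 0.0016177175897566119
shift in tool to above pad [-0.0009  0.003   0.0705]
```

>>> send_rows(steps=[0, 0, 0.003, 0.02, 0, 0, 0, 0.003, 0.04, 0, 0, 0, 0.003, 0.055, 0, 0, 0, 0.003, 0.065, 0, 0, 0, 0.003, 0.07, 0, 0, 0, 0.003, 0.073, 0, 0, 0, 0.003, 0.076, 0, 0, 0, 0.003, 0.079, 0])

```text
time: 2.35
position: [0.5133, 0.1971, 0.0818]
tool_rot: [0.05, 0.999, -0.001, -0.002]
ft_force: [-2.1, 0.0, 5.7]
grip_width: 0.0004
```

>>> send_rows(steps=[0, 0, 0, 0.003, 0, 0, 0, 0, 0.006, 0, 0, 0, 0, 0.009, 0, 0, 0, 0, 0.012, 0])

```text
time: 2.85
position: [0.5115, 0.1972, 0.0701]
tool_rot: [0.05, 0.999, -0.001, -0.004]
ft_force: [-4.6, 0.5, 5.3]
grip_width: 0.0004
```

```bash
python3 - <<'E'
from h import *
snap('side','s1.png');snap('top','t1.png');print(robot.get_obs()['position'],robot.get_obs()['ft_force'])
E
```

```text
[0.51144283 0.19722179 0.06982693] [-3.41999284  1.88301855  5.66796128]
```

View pics/s1.png

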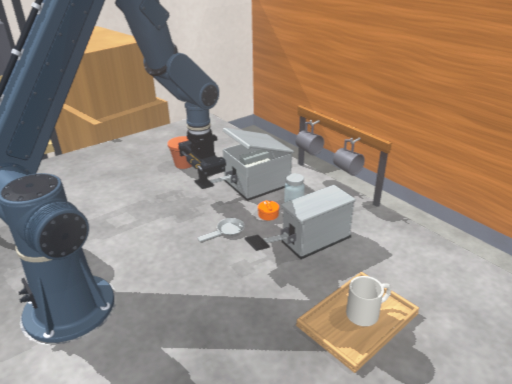

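The side view shows the fingers on the paddle at (205,182), and the wide lid partly raised at (258,138). The narrow caddy is still shut. I'll keep pressing.

>>> send_rows(steps=[0, -0.001, 0, 0.003, 0, 0, -0.001, 0, 0.006, 0, 0, -0.002, 0, 0.009, 0, 0, -0.002, 0, 0.012, 0, 0, -0.002, 0, 0.015, 0, 0, -0.002, 0, 0.018, 0, 0, -0.002, 0, 0.021, 0, 0, -0.002, 0, 0.023, 0])

```text
time: 3.95
position: [0.5121, 0.1971, 0.0471]
tool_rot: [0.05, 0.999, -0.001, -0.005]
ft_force: [-3.6, 1.8, 4.7]
grip_width: 0.0006
```

>>> send_rows(steps=[0, 0, 0, 0.001, 0, 0, 0, 0, 0.002, 0])

```text
time: 4.2
position: [0.5122, 0.1971, 0.0457]
tool_rot: [0.05, 0.999, -0.001, -0.005]
ft_force: [-3.0, 0.6, 9.4]
grip_width: 0.0002
```

```bash
python3 - <<'E'
from h import *
c,P=snap('side','s2.png');snap('top','t2.png');print(robot.get_obs()['position'],robot.get_obs()['ft_force'])
E
```

```text
[0.51217729 0.19709325 0.04588435] [-2.31209824 -0.06646485  7.46974411]
```

View pics/s2.png

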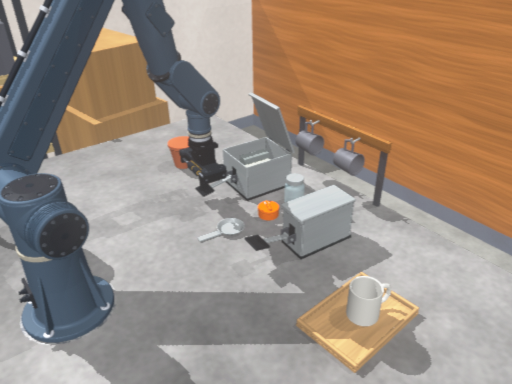

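The wide lid now stands up at (272,120). I'll measure its angle.

```bash
cat > a.py <<'E'
import sys
from h import *
z=np.load(sys.argv[1]);P=z['P'];t=-.1
X=(P[...,0]-.514)*np.cos(t)+(P[...,1]-.197)*np.sin(t);Y=-(P[...,0]-.514)*np.sin(t)+(P[...,1]-.197)*np.cos(t);Z=P[...,2]
m=(abs(Y)<.07)&(Z>.15)&(X>.13)&(X<.33)
x,zz=X[m],Z[m];print(m.sum())
C=np.cov(x,zz);w,v=np.linalg.eigh(C);d=v[:,1];d=d*np.sign(d[1]);print('lid angle',np.arctan2(d[1],-d[0]),np.sqrt(w))
E
python3 a.py pics/s2.png.npz;python3 a.py pics/t2.png.npz
```

```text
762
lid angle 1.2022027756335216 [0.00181503 0.05027238]
631
lid angle 1.1513215760071491 [0.00366891 0.04909002]
```

>>> send_rows(steps=[0, 0, 0, 0.001, 0, 0, 0, 0, 0.002, 0, 0, 0, 0, 0.002, 0])

```text
time: 4.68
position: [0.5123, 0.1971, 0.0454]
tool_rot: [0.05, 0.999, -0.001, -0.004]
ft_force: [-4.4, -0.1, 11.7]
grip_width: 0.0006
```

Both views put the lid at about 1.15–1.20 rad and the force is rising, so it's at the stop. Holding it there.

>>> send_rows(steps=[0, 0, 0, 0.001, 0, 0, 0, 0, 0.001, 0, 0, 0, 0, 0.001, 0, 0, 0, 0, 0.001, 0, 0, 0, 0, 0.001, 0, 0, 0, 0, 0.001, 0, 0, 0, 0, 0.001, 0, 0, 0, 0, 0.001, 0])

```text
time: 5.68
position: [0.5122, 0.1971, 0.0456]
tool_rot: [0.05, 0.999, -0.001, -0.004]
ft_force: [-3.5, -0.2, 10.5]
grip_width: 0.0004
```

>>> send_rows(steps=[0, 0, 0, 0.001, 0, 0, 0, 0, 0.001, 0, 0, 0, 0, 0.001, 0, 0, 0, 0, 0.001, 0, 0, 0, 0, 0.001, 0, 0, 0, 0, 0.001, 0, 0, 0, 0, 0.001, 0, 0, 0, 0, 0.001, 0])

```text
time: 6.68
position: [0.5122, 0.1971, 0.0457]
tool_rot: [0.05, 0.999, -0.001, -0.004]
ft_force: [-3.9, -0.1, 9.6]
grip_width: 0.0004
```

>>> send_rows(steps=[0, 0, 0, 0.001, 0, 0, 0, 0, 0.001, 0, 0, 0, 0, 0.001, 0, 0, 0, 0, 0.001, 0, 0, 0, 0, 0.001, 0, 0, 0, 0, 0.001, 0, 0, 0, 0, 0.001, 0, 0, 0, 0, 0.001, 0])

```text
time: 7.68
position: [0.5123, 0.1971, 0.0458]
tool_rot: [0.05, 0.999, -0.001, -0.004]
ft_force: [-3.1, -0.1, 9.0]
grip_width: 0.0005
```

```bash
python3 - <<'E'
from h import *
snap('side','s3.png')
E
python3 a.py pics/s3.png.npz
```

```text
752
lid angle 1.198775676482888 [0.00185988 0.05004348]
```

It was held open for over 3 s at 1.20 rad. Now I'll let it up at about 16 mm/s.

>>> send_rows(steps=[0, 0, 0, -0.002, 0, 0, 0, 0, -0.004, 0, 0, 0, 0, -0.006, 0, 0, 0, 0, -0.008, 0, 0, 0, 0, -0.01, 0, 0, 0, 0, -0.012, 0, 0, 0, 0, -0.014, 0, 0, 0, 0, -0.016, 0])

```text
time: 8.72
position: [0.5114, 0.1971, 0.0623]
tool_rot: [0.05, 0.999, -0.001, -0.004]
ft_force: [-3.0, 0.5, 5.9]
grip_width: 0.0005
```

>>> send_rows(steps=[0, 0, 0, -0.002, 0, 0, 0, 0, -0.004, 0, 0, 0, 0, -0.006, 0, 0, 0, 0, -0.008, 0, 0, 0, 0, -0.01, 0, 0, 0, 0, -0.012, 0, 0, 0, 0, -0.014, 0, 0, 0, 0, -0.016, 0])

```text
time: 9.72
position: [0.5131, 0.1971, 0.0786]
tool_rot: [0.05, 0.999, -0.001, -0.003]
ft_force: [2.4, -1.9, 3.5]
grip_width: 0.0007
```

>>> send_rows(steps=[0, 0, 0, -0.001, 0, 0, 0, 0, -0.002, 0, 0, 0, 0, -0.003, 0, 0, 0, 0, -0.004, 0, 0, 0, 0, -0.005, 0, 0, 0, 0, -0.006, 0, 0, 0, 0, -0.008, 0, 0, 0, 0, -0.01, 0])

```text
time: 10.72
position: [0.5125, 0.1971, 0.0885]
tool_rot: [0.05, 0.999, -0.001, -0.003]
ft_force: [0.1, 0.2, -0.4]
grip_width: 0.0002
```

Contact has ended. I'll back straight up, then check.

>>> send_rows(steps=[0, 0, 0, -0.004, 0, 0, 0, 0, -0.01, 0, 0, 0, 0, -0.02, 0, 0, 0, 0, -0.035, 0, 0, 0, 0, -0.05, 0, 0, 0, 0, -0.06, 0, 0, 0, 0, -0.06, 0])

```text
time: 11.6
position: [0.5136, 0.1974, 0.1497]
tool_rot: [0.05, 0.999, -0.001, -0.002]
ft_force: [-0.0, 0.4, 0.3]
grip_width: 0.0006
```

```bash
python3 - <<'E'
from h import *
snap('side','s4.png');snap('top','t4.png')
a=np.load('pics/t0.png.npz');b=np.load('pics/t4.png.npz')
P,Q=a['P'],b['P']
for n,(y0,y1,x0,x1) in dict(wl=(135,205,172,228),nl=(162,228,310,343),npad=(260,272,310,325),spoon=(235,290,235,280),pill=(190,225,245,275),jar=(150,185,245,275),pot=(190,240,75,125),mug=(225,260,408,440)).items():
    s=np.s_[y0:y1,x0:x1];print(n,np.nanmedian(abs(Q[s]-P[s])[...,2]),np.abs(a['c'][s].astype(int)-b['c'][s]).mean(), np.nanmean(Q[s][...,2]),np.nanmean(P[s][...,2]))
E
```

```text
wl 0.0017309389665547403 13.753571428571428 0.12661016483299897 0.12662131210245767
nl 0.0017881323329679288 22.33149678604224 0.13196255704926538 0.13191736039196902
npad 0.0016224835553413364 3.1037037037037036 0.0810199138108128 0.08089422175313513
spoon 0.002070749206243949 29.391380471380472 0.0029225487561422856 0.002885482234964259
pill 0.002094403983702975 15.487619047619047 0.013075749404248053 0.012949321478573006
jar 0.0021299928357030318 11.203492063492064 0.03494385584185757 0.03490971385195741
pot 0.002291857737119374 14.3324 0.09487017138715005 0.04212555477715511
mug 0.0019156111351530392 16.97440476190476 0.03958868515391385 0.039662208571761955
```

View pics/s4.png

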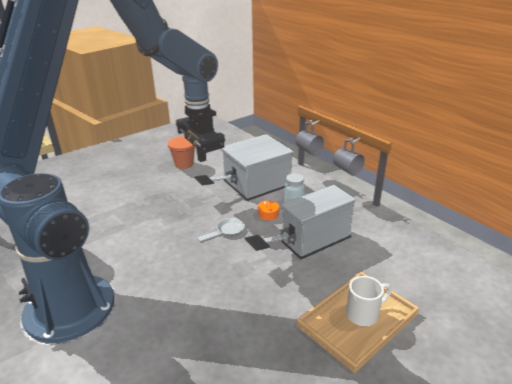

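View pics/t4.png

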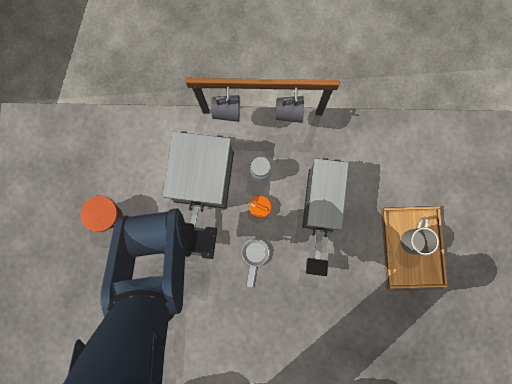

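Both lids are shut. In the top view the objects are at their starting pixels, with the spoon rest at (255,252), the pill box at (260,207) and the pot at (99,213).

```bash
python3 -c "
from rig import hand_in
print(hand_in())"
```

```text
the job is handed in; nothing more can be done
None
```

The wide caddy's lid was opened, held open and closed gently, using only its lever, and the job is handed in. I pressed with the shut fingertips on the paddle until it reached its stop.

- **Held open:** the lid stayed open for more than 3 s. The side camera measured 1.20 rad before and after the hold. The top camera read 1.15 rad, which is a noisier fit but still over the 1.05 rad needed. The finger force was about 9–12 N.
- **Let down:** I raised the fingers at about 16 mm/s, slowing to 8 mm/s near the top, until contact ended, then backed straight up. I didn't measure the lever's own speed.
- **Final check:** both lids are shut, with heights within the camera noise (about 2 mm) of the start. The narrow caddy's paddle, spoon rest, pill box, jar and mug have not moved.
- **Check that disagreed:** the height comparison for the plant pot jumped because the arm was in that part of the picture. By eye the pot is at its starting pixels in the top view.

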